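Pack out the drinks rack's hanging foot

TASK

The front foot of the drinks rack hangs clear of the aluminium rest block below it. Slide blue packing plates in on the block under the foot, each laid on the last and pushed fully home against the back stop, until the foot sits snug on them: the first plate that carries the foot is the last one. Leave the spare plates and everything else on the counter where they are.

Things in the scene. Friction and masses are not known exactly. Their poses are not given: they have to be found in the camera images.
- seat (a point): Top of the aluminium rest block, straight below the foot: level, 36 mm wide, from x = -65 mm (open end) to the back stop at x = +32; its height differs from start to start (12 to 36 mm above the counter). x: direction in which plates slide in; z up. A plate fully home has its middle at x = -43 mm, y = 0; its outer end then sticks out 53 mm past the block and can be held by its sides.
- stop (a point): Middle of the top edge of the back stop's face, 35 mm above the seat. Two side cheeks of the same height, 50 mm apart inside, run from the stop 34 mm towards the open end. Axes as the seat's.
- foot_sole (a point): Lowest point of the rack's hanging smooth black nylon foot, a shallow dome 40 mm across (flat 12 mm in the middle, rim 8 mm up) on a steel stem; hangs 39 mm above the counter, 3 to 27 mm clear of the seat. The stem slides freely up in a 26 mm wide sleeve 88 to 108 mm above the counter, its red knob ends at 133 mm. The rack's shelf starts 50 mm behind the stem, 125 mm high.
- foot (a joint): How far the foot has been lifted, in m: 0 = hanging on its lower stop, bearing on nothing; above 0 (up to 0.030) it rests with its own weight (about 6 N, no spring) on what is under it. A plate so loaded drags by several N when tugged endways, a loose one by less than 1 N.
- plate_a_mid (a point): Centre (half-way up) of one of four equal loose blue packing plates, 150 long (its x) x 44 wide (its y) x 10 mm thick (its z), about 80 g; the last 18 mm of both ends are bevelled on top down to 1.6 mm, either end may go in first. Lies flat on the counter at the start.
- plate_b_mid (a point): Centre (half-way up) of one of four equal loose blue packing plates, 150 long (its x) x 44 wide (its y) x 10 mm thick (its z), about 80 g; the last 18 mm of both ends are bevelled on top down to 1.6 mm, either end may go in first. Lies flat on the counter at the start.
- plate_c_mid (a point): Centre (half-way up) of one of four equal loose blue packing plates, 150 long (its x) x 44 wide (its y) x 10 mm thick (its z), about 80 g; the last 18 mm of both ends are bevelled on top down to 1.6 mm, either end may go in first. Lies flat on the counter at the start.
- plate_d_mid (a point): Centre (half-way up) of one of four equal loose blue packing plates, 150 long (its x) x 44 wide (its y) x 10 mm thick (its z), about 80 g; the last 18 mm of both ends are bevelled on top down to 1.6 mm, either end may go in first. Lies flat on the counter at the start.
- milk_jar: Bystander: jar with a red lid, 70 mm wide, 102 high; origin at the centre of its underside.
- tin: Bystander: low food tin, 76 mm wide, 58 high; origin at the centre of its underside.
- shaker: Bystander: slim black shaker, 27 mm wide, 105 high; origin at the centre of its underside.
- stapler: Bystander: orange and black stapler, 120 mm long; origin at the centre of its underside.
- cutter: Bystander: red box cutter, 75 mm long; origin at the centre of its underside.

How it is judged:
By the outcome, as a careful person would: the job done as asked, in the order asked, and still so for the second after the job is handed in, with the robot touching nothing.
It also fails if it takes over 72 s, if anything falls off the work surface, if the arm or the gripper's body presses on something with over 40 N, if the wrist force passes 120 N, or if a joint passes its speed limit or range.

ROBOT

A 6-joint arm with a two-finger parallel gripper is mounted at the origin on the work surface; the furniture and walls round the work are solid. World frame = base frame: x ahead of the robot, y to its left, z up, the work surface at z = 0. Lengths are in m, angles in rad, forces in N, time in s.
With the tool pointing down it reaches from about 0.375 to 0.9 m from the base axis. Payload 3.1 kg.
Tool frame: the origin (TCP) lies on the centre line of the jaws, within the pads' length; the fingertips stand 11 mm ahead of it and the grasp point (between the pads) lies 8 mm behind it; x points along the fingers, y is the direction in which the jaws open and shut, and the axes are right-handed (so a half turn about x gives the same grasp; the last joint's range is limited). The gripper opens to 87 mm and grips with 3 to 60 N. Pads are 19 mm wide; open, the fingers measure 117 mm over their backs; the gripper's body (75 mm by 190 mm) begins 51 mm behind the grasp point.
Start: joints at [-1.508, 0.527, 1.433, -0, 1.181, -0.178], TCP at [0.15, -0.607, 0.234] pointing down, gripper open.
Joint ranges: [-3.08, 3.08], [-0.75, 2.2], [0.22, 2.44], [-1.43, 4.57], [0, 2.65], [-2.85, 2.85]. Speed limits (rad/s): [2.79, 2.79, 3.14, 3.14, 3.14, 3.14].

INTERFACE

Orientations are given as a unit quaternion [x, y, z, w].
In Python, from rig import robot, camera, camera_info gives the robot as it stands.
- The arm moves only by the shell command python3 -m inch 'ROWS' [FORCE]. ROWS is JSON, a list that holds one entry, the list of rows, each a list of 5 numbers: the shift along the tool's x, y, z in cm, then the turn about the tool's x in rad, then the opening, from 0 (shut) to 1 (fully open). A call has 1 to 8 rows; each row shifts and turns the pose as measured when the row begins, along the tool's axes as they then stand; what a row does not reach is not made up. A row lasts 1/12 s, in which the tool goes at most 41.7 mm and 7.16 degrees, less where a joint would pass 70% of its speed; a pose out of reach is approached as far as the arm can. A call with a gripper value outside its range is refused whole. The fingers move at their own pace and stop on an object; FORCE is the grip in N (left out, the last holds). Time passes only in rows, so rows that do not move let the fingers close. It gives the time, the measured TCP pose, the force and the opening at its end, in the units of the state.
- robot.get_obs(): the state, without advancing time (a new reading comes with each control period).
- camera(name): name is "scene" or "top" or "wrist"; returns the picture (400x640x3 uint8, red, green, blue); there is no depth.
- camera_info(name): a dict with "camera_matrix" (3x3 intrinsics, pixels), "rvec" (rotation vector, rad) and "tvec" (3), from world to camera coordinates, as OpenCV has them. Camera axes: x right, y down, z forward; pixel columns grow to the right and rows downward; lengths in m; the calibration is good to about 2 mm. A picture is of the moment at which its call begins: read the wrist's pose just before it. camera_info takes no time and is no camera call; for the wrist camera it gives the pose at the moment of the call.
- robot.hand_in(): hands the job in, once; it reports no verdict.
The state is a dict: "time": time; "q": joint angles; "joint_velocities": joint speeds; "joint_torque": joint torques, N m; "position": TCP position; "tool_rot": TCP orientation; "ft_force": force on the tool from outside, world axes, zero at the start; "moment": the same for the moment, N m; "grip_width": finger opening in m.
Only numpy, scipy, OpenCV 4.12 (cv2) and the standard library are available. Lean on these libraries where they do the work, as an engineer would, in place of code of your own. Each camera call takes 0.05 s, during which the arm holds its last target. There are 200 camera calls.

## Working session

There is one attempt and no reset: what is moved stays moved. The work goes in short steps, Python scripts to look and compute and a shell command to move; the robot and the scene stay as the last step left them, time stands still between calls to the robot, and variables do not carry over. Pictures are saved under pics/ and viewed, about 8 in all and at most 12, crops included, and the job is handed in when it is done.

```bash
ls; mkdir -p pics; python3 - <<'E'
from rig import robot,camera,camera_info
import cv2,numpy as np
print(robot.get_obs())
for n in("scene","top"):
    im=camera(n);cv2.imwrite(f"pics/{n}0.png",im[:,:,::-1]);i=camera_info(n);print(n,i)
E
```

```text
pics
{'time': 0.0, 'q': array([-1.50750077e+00,  5.28473712e-01,  1.43393332e+00, -1.48437773e-05,
        1.18139351e+00, -1.78498178e-01]), 'joint_velocities': array([ 0.00046895,  0.00072308,  0.00076174, -0.00014615,  0.00135902,
       -0.00103961]), 'joint_torque': array([ 3.79883977e-04, -4.40038204e+01, -1.76591706e+01,  6.34258403e-02,
        5.81103971e-02, -1.52126440e-04]), 'position': array([ 0.14963183, -0.60607486,  0.23255712]), 'tool_rot': array([ 0.70198494,  0.08606042, -0.70190475,  0.08450124]), 'ft_force': array([-0.4794419 , -0.59846955,  1.03911596]), 'moment': array([-0.05409874,  0.00443391,  0.1027843 ]), 'grip_width': 0.08699529255131658}
scene {'camera_matrix': array([[499.02165043,   0.        , 316.21923919],
       [  0.        , 499.02165043, 201.78227392],
       [  0.        ,   0.        ,   1.        ]]), 'rvec': array([ 1.83707129, -1.43518317,  0.68789068]), 'tvec': array([-0.29769793,  0.34233115,  1.00638018])}
top {'camera_matrix': array([[432.88603762,   0.        , 314.70754403],
       [  0.        , 432.88603762, 196.42426961],
       [  0.        ,   0.        ,   1.        ]]), 'rvec': array([ 2.20397929, -2.14382821,  0.12172228]), 'tvec': array([-0.19717763,  0.52256909,  0.96582172])}
```

View pics/scene0.png

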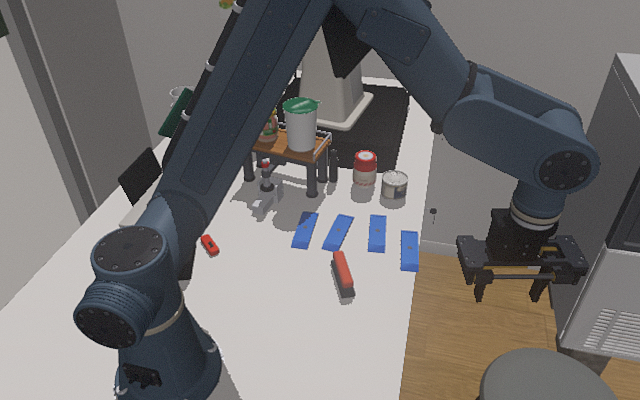

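View pics/top0.png

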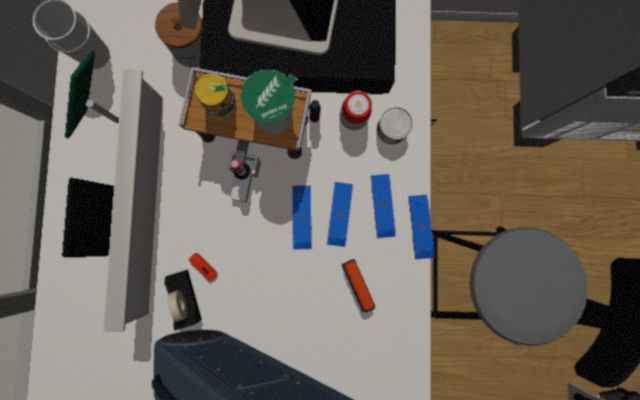

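The scene view shows the block at about (265,205), with its knob at (266,165). The top view shows the plates at (302,217), (340,214), (383,205) and (421,226), and the block at (243,180). Next I'll measure these and zoom in on the block.

```bash
cat > h.py <<'E'
from rig import robot,camera,camera_info
import cv2,numpy as np
from scipy.spatial.transform import Rotation as R
def cam(n,i=None):
    i=i or camera_info(n);Rm=cv2.Rodrigues(i["rvec"])[0];return i["camera_matrix"],Rm,i["tvec"]
def ray(n,uv,z,i=None):
    K,Rm,t=cam(n,i);c=-Rm.T@t
    d=np.linalg.solve(K,np.c_[np.atleast_2d(uv),np.ones(len(np.atleast_2d(uv)))].T).T@Rm
    return c+d*((z-c[2])/d[:,2])[:,None]
def proj(n,P,i=None):
    K,Rm,t=cam(n,i);return cv2.projectPoints(np.float64(P).reshape(-1,1,3),Rm,t,K,None)[0][:,0]
def blue(im,amin=150):
    h=cv2.cvtColor(im,cv2.COLOR_RGB2HSV);m=cv2.inRange(h,(102,140,60),(128,255,255))
    return [c for c in cv2.findContours(m,cv2.RETR_EXTERNAL,cv2.CHAIN_APPROX_NONE)[0] if cv2.contourArea(c)>amin]
def plates(n,im,z,i=None,amin=150):
    out=[]
    for c in blue(im,amin):
        P=ray(n,c[:,0].astype(float),z,i)[:,:2];(cx,cy),(w,h),a=cv2.minAreaRect((P*1000).astype(np.float32))
        if w<h:a+=90
        out.append((cx,cy,max(w,h),min(w,h),(a+90)%180-90))
    return sorted(out,key=lambda p:-p[1])
E
python3 - <<'E'
from h import *
t=cv2.imread("pics/top0.png")[:,:,::-1].copy();s=cv2.imread("pics/scene0.png")[:,:,::-1].copy()
for p in plates("top",t,.006):print(np.round(p,1))
for p in plates("scene",s,.006):print(np.round(p,1))
a=cv2.resize(t[130:215,200:280],None,fx=5,fy=5,interpolation=cv2.INTER_CUBIC)
b=cv2.resize(s[150:230,225:300],None,fx=5,fy=5,interpolation=cv2.INTER_CUBIC)
o=np.zeros((425,780,3),np.uint8);o[:a.shape[0],:400]=a;o[:400,402:777]=b
cv2.imwrite("pics/block.png",o[:,:,::-1])
E
```

```text
[ 481.5 -153.3  144.7   39.6    1.8]
[ 491.  -242.   144.7   39.9   -6. ]
[ 513.7 -342.8  144.6   41.5    6.6]
[ 467.  -434.6  145.7   45.6    6.4]
[ 477.4 -152.9  145.2   41.9    2.2]
[ 487.7 -241.6  144.4   42.6   -5.2]
[ 509.6 -343.   144.9   40.9    6.7]
[ 463.3 -433.2  145.3   40.8    6.7]
```

View pics/block.png

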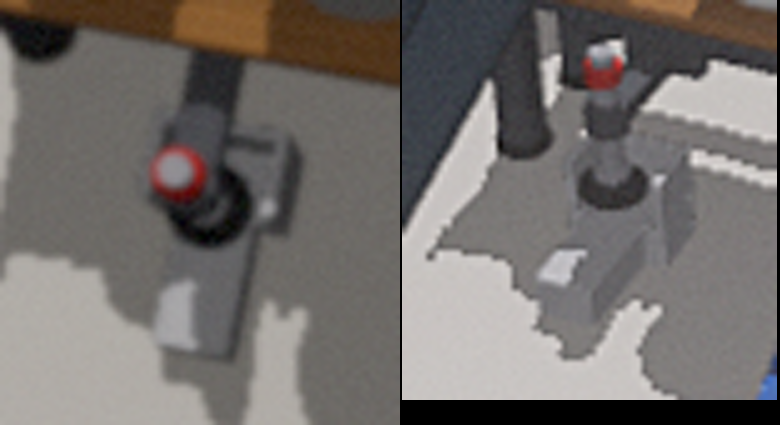

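```bash
cat >> h.py <<'E'
def tri(a,b,na="top",nb="scene"):
    def l(n,uv):
        K,Rm,t=cam(n);return -Rm.T@t,Rm.T@np.linalg.solve(K,[*uv,1])
    (c1,d1),(c2,d2)=l(na,a),l(nb,b);d1/=np.linalg.norm(d1);d2/=np.linalg.norm(d2)
    s=np.linalg.lstsq(np.c_[d1,-d2],c2-c1,rcond=None)[0];p,q=c1+s[0]*d1,c2+s[1]*d2
    return (p+q)/2,np.linalg.norm(p-q)
def go(x,y,z,yaw):
    """mm, deg: yaw of the plate's long axis; jaws close across it"""
    o=robot.get_obs();Rm=R.from_quat(o["tool_rot"]).as_matrix()
    zz=np.degrees(np.arctan2(Rm[1,2],Rm[0,2])) # yaw of tool z (perp. to jaws)
    dy=(yaw-zz+90)%180-90
    turn=-np.radians(dy) # tool x points down
    R2=R.from_rotvec([0,0,np.radians(dy)]).as_matrix()@Rm
    d=np.array([x,y,z])/1000-o["position"]
    print("pos mm",np.round(o["position"]*1000,1),"zyaw %.1f"%zz,"tilt",np.round(Rm[:,0],3),"F",np.round(o["ft_force"],1),"w %.1f"%(o["grip_width"]*1000),"t %.2f"%o["time"])
    print("turn rad %.3f"%turn,"then shift cm",np.round(R2.T@d*100,2),"| shift unturned",np.round(Rm.T@d*100,2))
E
python3 - <<'E'
from h import *
T=lambda x,y:(x/5+200-.4,y/5+130-.4)
S=lambda x,y:((x-402)/5+225-.4,y/5+150-.4)
for n,a,b in[("knob",T(180,172),S(604,65)),("endL",T(158,345),S(537,280)),("endR",T(232,355),S(595,292)),("cheekR outer",T(282,228),S(668,262)),("footmid",T(207,208),S(613,185))]:
    p,e=tri(a,b);print(n,np.round(p*1000,1),"err %.1f"%(e*1000))
t=ray("top",[T(158,345),T(178,250),T(232,355),T(250,250)],.02);print(np.round(t*1000,1))
print(R.from_quat(robot.get_obs()["tool_rot"]).as_matrix().round(2))
go(470,-200,300,0)
E
```

```text
knob [579.8 -16.7 132.2] err 0.0
endL [517.5   9.   25.4] err 0.7
endR [514.  -25.7  26.3] err 0.4
cheekR outer [577.3 -44.6   2.5] err 3.5
footmid [577.8 -16.   52.2] err 1.3
[[518.1   9.7  20. ]
 [562.6   2.5  20. ]
 [514.5 -24.6  20. ]
 [563.5 -30.8  20. ]]
[[-0.    0.24 -0.97]
 [ 0.   -0.97 -0.24]
 [-1.   -0.   -0.  ]]
pos mm [ 149.7 -606.2  232.7] zyaw -166.1 tilt [-0.     0.002 -1.   ] F [ 0.6 -0.2  0. ] w 87.1 t 0.10
turn rad 0.242 then shift cm [ -6.64 -40.63 -32.04] | shift unturned [ -6.66 -31.78 -40.83]
```

```bash
python3 -m inch '[[[-2,0,0,0.122,1],[-2,0,0,0.122,1],[-2,0,0,0.122,1],[0,0,0,0,1]]]'; python3 -c "
from h import *
go(440,-60,290,-7)"
```

```text
time: 0.43
position: [0.1494, -0.6037, 0.2901]
tool_rot: [-0.705, 0.044, 0.706, 0.053]
ft_force: [-0.2, -0.6, 0.8]
grip_width: 0.0871
pos mm [ 149.4 -603.7  290.1] zyaw 172.1 tilt [-0.001  0.013 -1.   ] F [-0.2 -0.6  0.8] w 87.1 t 0.43
turn rad -0.016 then shift cm [  0.68 -57.51 -22.21] | shift unturned [  0.68 -57.85 -21.3 ]
```

```bash
python3 -m inch '[[[0,-3.8,-1.4,0,1],[0,-3.8,-1.4,0,1],[0,-3.8,-1.4,0,1],[0,-3.8,-1.4,0,1],[0,-3.8,-1.4,0,1],[0,-3.8,-1.4,0,1],[0,-3.8,-1.4,0,1],[0,-3.8,-1.4,0,1]]]';python3 -m inch '[[[0,-3.8,-1.4,0,1],[0,-3.8,-1.4,0,1],[0,-3.8,-1.4,0,1],[0,-3.8,-1.4,0,1],[0,-3.8,-1.4,0,1],[0,-3.8,-1.4,0,1],[0,-3.8,-1.4,0,1],[0,0,0,0,1]]]'; python3 -c "
from h import *
go(440,-60,290,-7)
im=camera('wrist');cv2.imwrite('pics/w1.png',im[:,:,::-1]);i=camera_info('wrist');print(i)
print(proj('wrist',[[.58,-.0167,.026],[.5157,-.0083,.026]],i))"
```

```text
time: 1.1
position: [0.2984, -0.3151, 0.2847]
tool_rot: [-0.704, 0.042, 0.707, 0.052]
ft_force: [2.2, 0.4, 0.6]
grip_width: 0.0867
time: 1.77
position: [0.4275, -0.0471, 0.2825]
tool_rot: [-0.702, 0.03, 0.71, 0.046]
ft_force: [0.2, 0.1, 0.1]
grip_width: 0.0871
pos mm [427.5 -47.1 282.5] zyaw 173.8 tilt [-0.01   0.023 -1.   ] F [0.2 0.1 0.1] w 87.1 t 1.77
turn rad 0.014 then shift cm [-0.79  1.11 -1.39] | shift unturned [-0.79  1.12 -1.37]
{'camera_matrix': array([[285.12016692,   0.        , 319.99750863],
       [  0.        , 285.12016692, 198.99043779],
       [  0.        ,   0.        ,   1.        ]]), 'rvec': array([-1.95373662,  2.17252011,  0.36744968]), 'tvec': array([0.00367444, 0.35456692, 0.57155082])}
[[286.31260346  53.73010849]
 [287.08173278 106.64227987]]
```

View pics/w1.png

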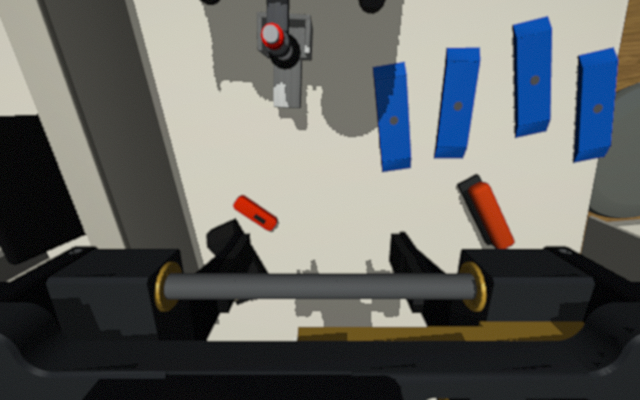

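```bash
python3 -c "
from h import *
i=camera_info('wrist');im=cv2.imread('pics/w1.png')[:,:,::-1].copy()
for p in plates('wrist',im,.006,i):print(np.round(p,1))
go(434,-155,80,2)"
```

```text
[ 482.1 -154.2  144.9   42.8    2.4]
[ 492.  -243.6  144.1   44.4   -5.7]
[ 514.3 -344.2  145.6   46.5    7.2]
[ 467.8 -434.9  146.4   50.     6.5]
pos mm [426.3 -49.4 282.2] zyaw 173.7 tilt [-0.012  0.021 -1.   ] F [-0.2 -0.2  0.1] w 86.9 t 1.82
turn rad -0.144 then shift cm [20.   10.98 -0.69] | shift unturned [19.98 10.81 -2.21]
```

```bash
python3 -m inch '[[[0,0,0,-0.08,0.75],[0,0,0,-0.07,0.75],[3.6,2,-0.1,0,0.75],[3.6,2,-0.1,0,0.75],[3.6,2,-0.1,0,0.75],[3.6,2,-0.1,0,0.75],[3.6,2,-0.1,0,0.75],[0,0,0,0,0.75]]]';python3 -c "
from h import *
go(436,-155.5,12,2.3)"
```

```text
time: 2.48
position: [0.4344, -0.1533, 0.0945]
tool_rot: [-0.704, -0.029, 0.709, -0.017]
ft_force: [-0.5, 1.2, -0.4]
grip_width: 0.0652
pos mm [ 434.4 -153.3   94.5] zyaw -176.2 tilt [-0.007  0.016 -1.   ] F [-0.5  1.2 -0.4] w 65.2 t 2.48
turn rad 0.026 then shift cm [ 8.24  0.36 -0.2 ] | shift unturned [ 8.24  0.37 -0.19]
```

```bash
python3 -m inch '[[[2.5,0.15,-0.1,0.026,0.75],[2.5,0.1,-0.1,0,0.75],[2,0.1,0,0,0.75],[0.9,0,0,0,0.75],[0,0,0,0,0.75]]]';python3 -c "
from h import *
go(436,-155.5,12.5,2.3)"
```

```text
time: 2.9
position: [0.433, -0.1607, 0.0123]
tool_rot: [-0.704, -0.018, 0.71, -0.006]
ft_force: [0.8, -0.5, -0.3]
grip_width: 0.0657
pos mm [ 433.  -160.7   12.3] zyaw -178.0 tilt [-0.01   0.018 -1.   ] F [ 0.8 -0.5 -0.3] w 65.7 t 2.90
turn rad -0.006 then shift cm [-0.02 -0.51 -0.32] | shift unturned [-0.02 -0.51 -0.32]
```

```bash
python3 -m inch '[[[0,-0.45,-0.3,0,0.75],[0,0,0,0,0.4],[0,0,0,0,0.4],[0,0,0,0,0.4],[0,0,0,0,0.4],[0,0,0,0,0.4]]]' 35;python3 -c "
from h import *
go(436,-155.5,12.5,2.3)"
```

```text
time: 3.4
position: [0.4369, -0.1568, 0.0173]
tool_rot: [-0.705, -0.018, 0.709, -0.008]
ft_force: [0.0, 0.4, -1.4]
grip_width: 0.0433
pos mm [ 436.9 -156.8   17.3] zyaw -177.9 tilt [-0.005  0.014 -1.   ] F [ 0.   0.4 -1.4] w 43.3 t 3.40
turn rad -0.004 then shift cm [ 0.48 -0.12  0.08] | shift unturned [ 0.48 -0.12  0.08]
```

```bash
python3 -m inch '[[[0,0,0,0,0.6],[0,0,0,0,0.6]]]';python3 -m inch '[[[0.5,-0.1,0,0,0.6],[0,0,0,0,0.6]]]';python3 -m inch '[[[0,0,0,0,0.4],[0,0,0,0,0.4],[0,0,0,0,0.4]]]'
```

```text
time: 3.57
position: [0.4372, -0.1569, 0.0179]
tool_rot: [-0.706, -0.018, 0.708, -0.008]
ft_force: [-0.3, 0.0, -0.6]
grip_width: 0.0493
time: 3.73
position: [0.4374, -0.1559, 0.0129]
tool_rot: [-0.706, -0.017, 0.708, -0.008]
ft_force: [-0.5, 0.2, 0.4]
grip_width: 0.0517
time: 3.98
position: [0.4372, -0.1558, 0.0124]
tool_rot: [-0.706, -0.018, 0.708, -0.008]
ft_force: [-0.4, -0.6, 4.4]
grip_width: 0.0434
```

```bash
python3 -m inch '[[[-2,0,0,0,0.4],[-2,0,0,0,0.4],[-2,0,0,0,0.4],[0,0,0,0.08,0.4],[0,0,0,0.08,0.4],[0,0,0,0,0.4]]]';python3 -c "
from h import *
go(418,3.2,70,-7)"
```

```text
time: 4.48
position: [0.436, -0.1558, 0.0735]
tool_rot: [-0.702, 0.04, 0.709, 0.052]
ft_force: [0.0, 0.4, -1.4]
grip_width: 0.0435
pos mm [ 436.  -155.8   73.5] zyaw 172.6 tilt [-0.009  0.016 -1.   ] F [ 0.   0.4 -1.4] w 43.5 t 4.48
turn rad -0.008 then shift cm [  0.63 -15.55   3.72] | shift unturned [  0.63 -15.52   3.84]
```

```bash
python3 -m inch '[[[0,-3.2,0.8,0,0.4],[0,-3.2,0.8,0,0.4],[0,-3.2,0.8,0,0.4],[0,-3.2,0.8,0,0.4],[0,-2.7,0.5,0,0.4],[0,0,0,0,0.4]]]';python3 -c "
from h import *
go(418,3.2,48,-7)
im=camera('wrist');cv2.imwrite('pics/w2.png',im[:,:,::-1]);i=camera_info('wrist')
s=camera('scene');cv2.imwrite('pics/s2.png',s[:,:,::-1])
o=robot.get_obs();
for p in plates('wrist',im,o['position'][2]-.0125+.006,i):print(np.round(p,1))
a=im[20:220,200:460]
b=cv2.resize(s[130:270,180:340],None,fx=2.5,fy=2.5)
o=np.zeros((560,800,3),np.uint8);o[:400,:520]=cv2.resize(a,None,fx=2,fy=2);cv2.imwrite('pics/v2.png',o[:,:,::-1])
o=np.zeros((400,800,3),np.uint8);o[:350,400:800]=b;o[:300,:390]=cv2.resize(a,(390,300));cv2.imwrite('pics/v2.png',o[:,:,::-1])
"
```

```text
time: 4.98
position: [0.4194, 0.0042, 0.0745]
tool_rot: [-0.703, 0.04, 0.709, 0.049]
ft_force: [-0.7, 0.1, -0.5]
grip_width: 0.0438
pos mm [419.4   4.2  74.5] zyaw 172.8 tilt [-0.007  0.013 -1.   ] F [-0.7  0.1 -0.5] w 43.8 t 4.98
turn rad -0.004 then shift cm [2.65 0.15 0.11] | shift unturned [2.65 0.15 0.11]
[473.   -1.7 135.3  45.6  -5.7]
[ 477.5 -159.6   72.4   25.2   11.5]
```

View pics/v2.png

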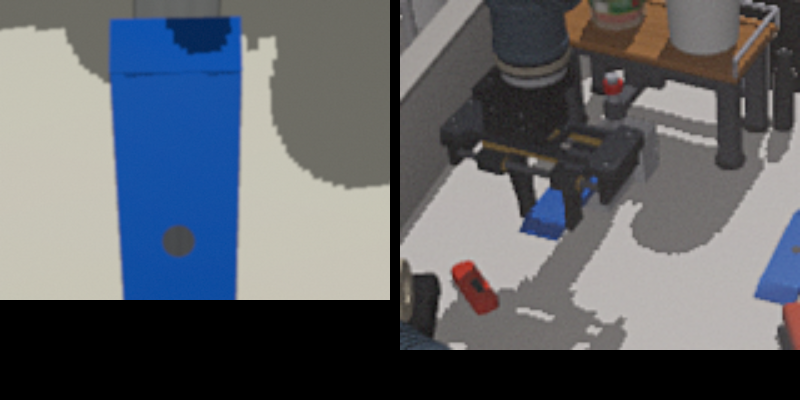

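```bash
python3 -c "
from h import *
im=cv2.imread('pics/w2.png')[0:110,220:380];cv2.imwrite('pics/v3.png',cv2.resize(im,None,fx=5,fy=5,interpolation=cv2.INTER_CUBIC))
i=camera_info('wrist')
print(proj('wrist',[[.58,-.0167,.026],[.5157,-.0083,.026]],i))
h=cv2.cvtColor(cv2.imread('pics/w2.png'),cv2.COLOR_BGR2HSV);m=cv2.inRange(h,(102,140,60),(128,255,255))
for v in range(26,140,8):
  c=np.flatnonzero(m[v,200:380])+200
  if len(c):
    p=ray('wrist',[[c[0]-.5,v],[c[-1]+.5,v]],.0745-.0125+(.01 if v>45 else .002),i)*1000;print(v,c[0],c[-1],np.round(p[:,:2].ravel(),1),np.round(p[:,:2].mean(0),1))
"
```

```text
[[318.13417733 -25.12103704]
 [318.12942597  92.59348258]]
34 274 359 [544.   10.  538.4 -32.8] [541.2 -11.4]
42 273 360 [540.6  11.1 534.8 -33. ] [537.7 -11. ]
50 273 359 [535.4  10.6 530.  -31.2] [532.7 -10.3]
58 273 359 [532.   11.3 526.5 -30.9] [529.2  -9.8]
66 273 360 [528.4  11.9 522.9 -31. ] [525.6  -9.6]
74 274 359 [524.8  12.1 519.3 -30.2] [522.1  -9.1]
82 275 359 [521.1  12.2 515.6 -29.9] [518.4  -8.9]
90 275 359 [517.4  12.9 511.9 -29.6] [514.7  -8.4]
98 276 359 [513.6  13.  508.1 -29.3] [510.9  -8.1]
106 276 358 [509.8  13.7 504.4 -28.4] [507.1  -7.4]
114 277 358 [505.8  13.9 500.4 -28.1] [503.1  -7.1]
122 277 358 [501.9  14.6 496.5 -27.7] [499.2  -6.6]
130 278 358 [497.8  14.8 492.4 -27.4] [495.1  -6.3]
138 278 358 [493.8  15.5 488.3 -27. ] [491.   -5.8]
```

View pics/v3.png

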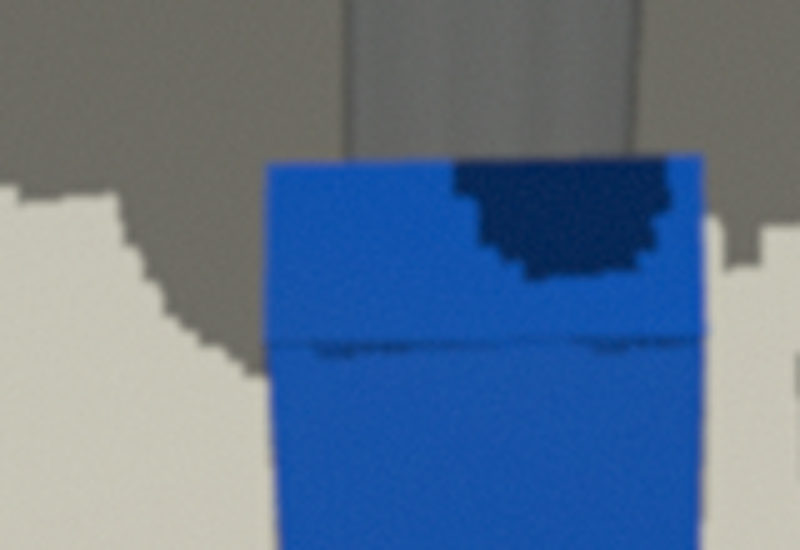

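```bash
python3 -c "
from h import *
i=camera_info('wrist')
g=cv2.cvtColor(cv2.imread('pics/w2.png'),cv2.COLOR_BGR2GRAY).astype(float)
g=cv2.GaussianBlur(g,(1,7),0)
for v in (4,10,16,22):
  d=np.diff(g[v]); print(v,'L',286+np.round(d[284:295]).astype(int).tolist().__len__()*0,np.round(d[284:293]).astype(int),'R',np.round(d[342:352]).astype(int))
for L,Rr in((289,347.5),(288.5,347.5),(289.5,347)):
  for z in(.02,.024,.028,.032):
    p=ray('wrist',[[L,15],[Rr,15]],z,i)*1000;print(L,Rr,z,np.round(np.hypot(*(p[0]-p[1])[:2]),1),np.round(p.mean(0),1))
"
```

```text
4 L 286 [ 0  1 -3 -9 -8  3  6  3  0] R [ 0 -1 -4 -6 -2  9 10  3 -1  1]
10 L 286 [ 0  0 -3 -8 -8  3  6  4  0] R [ 0 -1 -6 -5  2 11  7  2  0 -1]
16 L 286 [  0   1  -3 -10  -7   3   7   3   0] R [ 0 -3 -6 -4  8 12  4  0 -1  0]
22 L 286 [ 0  0 -4 -9 -8  3  7  4  0] R [-2 -4 -5 -3  9 11  3 -1  0 -1]
289 347.5 0.02 36.7 [561.3 -14.2  20. ]
289 347.5 0.024 36.0 [560.2 -14.1  24. ]
289 347.5 0.028 35.3 [559.1 -14.1  28. ]
289 347.5 0.032 34.6 [558. -14.  32.]
288.5 347.5 0.02 37.0 [561.3 -14.   20. ]
288.5 347.5 0.024 36.3 [560.2 -14.   24. ]
288.5 347.5 0.028 35.6 [559.1 -13.9  28. ]
288.5 347.5 0.032 34.9 [558.  -13.8  32. ]
289.5 347 0.02 36.1 [561.3 -14.2  20. ]
289.5 347 0.024 35.4 [560.2 -14.1  24. ]
289.5 347 0.028 34.7 [559.1 -14.1  28. ]
289.5 347 0.032 34.0 [558. -14.  32.]
```

```bash
python3 -m inch '[[[1.6,0.05,0.1,0,0.4],[1.2,0.05,0,0,0.4],[0,0,0,0,0.4]]]';for k in 1 2; do :; done; python3 -m inch '[[[0.3,0,0,0,0.4],[0,0,0,0,0.4]]]'; python3 -m inch '[[[0.3,0,0,0,0.4],[0,0,0,0,0.4]]]'; python3 -m inch '[[[0.2,0,0,0,0.4],[0,0,0,0,0.4]]]'
```

```text
time: 5.33
position: [0.4239, -0.0024, 0.0461]
tool_rot: [0.706, -0.041, -0.705, -0.048]
ft_force: [0.3, -0.0, -1.4]
grip_width: 0.0434
time: 5.5
position: [0.4248, -0.0046, 0.0426]
tool_rot: [0.706, -0.042, -0.705, -0.049]
ft_force: [0.6, -0.2, -2.1]
grip_width: 0.0436
time: 5.67
position: [0.4257, -0.006, 0.0398]
tool_rot: [0.707, -0.043, -0.704, -0.049]
ft_force: [0.2, 0.3, -2.0]
grip_width: 0.0433
time: 5.83
position: [0.4264, -0.0066, 0.0382]
tool_rot: [0.708, -0.043, -0.704, -0.049]
ft_force: [-1.0, -0.1, -0.9]
grip_width: 0.0437
```

```bash
python3 -c "
from h import *
go(424,3,40,-7.2)"; python3 -m inch '[[[-0.2,-0.9,0,0,0.4],[0,0,0,0,0.4]]]';python3 -c "
from h import *
go(424,3,40,-7.2)"
```

```text
pos mm [426.4  -6.6  38.2] zyaw 172.5 tilt [ 0.006  0.008 -1.   ] F [-1.  -0.1 -0.9] w 43.7 t 5.83
turn rad -0.005 then shift cm [-0.18 -0.93  0.35] | shift unturned [-0.18 -0.93  0.36]
time: 6.0
position: [0.4276, 0.0026, 0.0406]
tool_rot: [0.708, -0.044, -0.704, -0.05]
ft_force: [-0.7, 1.2, -1.9]
grip_width: 0.0433
pos mm [427.6   2.6  40.6] zyaw 172.4 tilt [ 0.006  0.008 -1.   ] F [-0.7  1.2 -1.9] w 43.3 t 6.00
turn rad -0.006 then shift cm [0.06 0.01 0.37] | shift unturned [0.06 0.01 0.37]
```

Aligned. Now lower until it touches.

```bash
for k in 1; do python3 -m inch '[[[0.2,0,0,0,0.4],[0,0,0,0,0.4]]]'; python3 -m inch '[[[0.2,0,0,0,0.4],[0,0,0,0,0.4]]]'; python3 -m inch '[[[0.2,0,0,0,0.4],[0,0,0,0,0.4]]]'; done
```

```text
time: 6.17
position: [0.428, 0.0035, 0.039]
tool_rot: [0.708, -0.043, -0.703, -0.049]
ft_force: [-0.2, 0.1, -0.9]
grip_width: 0.0435
time: 6.33
position: [0.4281, 0.0038, 0.0369]
tool_rot: [0.708, -0.043, -0.703, -0.049]
ft_force: [-0.6, -0.1, -1.0]
grip_width: 0.0436
time: 6.5
position: [0.4281, 0.0038, 0.0349]
tool_rot: [0.708, -0.043, -0.703, -0.049]
ft_force: [-0.8, 0.4, 2.3]
grip_width: 0.043
```

```bash
python3 -m inch '[[[0,0,-1.5,0,0.4],[0,0,-1.5,0,0.4],[0,0,0,0,0.4]]]'; python3 -c "
from h import *
go(492.7,-5.6,35,-7.2)"
```

```text
time: 6.75
position: [0.4541, 0.001, 0.0351]
tool_rot: [-0.705, 0.042, 0.706, 0.049]
ft_force: [1.7, 0.2, 2.6]
grip_width: 0.0434
pos mm [454.1   1.   35.1] zyaw 172.6 tilt [-0.    0.01 -1.  ] F [1.7 0.2 2.6] w 43.4 t 6.75
turn rad -0.004 then shift cm [ 0.    0.17 -3.92] | shift unturned [ 0.    0.16 -3.92]
```

```bash
python3 -m inch '[[[0,0.05,-1.3,0,0.4],[0,0.05,-1.3,0,0.4],[0,0,0,0,0.4]]]'; python3 -m inch '[[[0,0.05,-0.6,0,0.4],[0,0,-0.4,0,0.4],[0,0,0,0,0.4]]]'; python3 -c "
from h import *
go(492.7,-5.6,35,-7.2)"
```

```text
time: 7.0
position: [0.4741, -0.0019, 0.0353]
tool_rot: [-0.701, 0.041, 0.71, 0.05]
ft_force: [3.2, -0.2, 3.6]
grip_width: 0.0435
time: 7.25
position: [0.4781, -0.0026, 0.0357]
tool_rot: [-0.697, 0.04, 0.714, 0.05]
ft_force: [2.2, 0.9, 4.0]
grip_width: 0.0436
pos mm [478.1  -2.6  35.7] zyaw 172.7 tilt [-0.022  0.015 -1.   ] F [2.2 0.9 4. ] w 43.6 t 7.25
turn rad -0.002 then shift cm [ 0.04  0.12 -1.49] | shift unturned [ 0.04  0.12 -1.49]
```

```bash
python3 -m inch '[[[0,0.05,-1,0,0.4],[0,0.05,-1,0,0.4],[0,0,0,0,0.4]]]'; python3 -m inch '[[[0,0,-0.6,0,0.4],[0,0,0,0,0.4]]]'; python3 -c "
from h import *
go(492.7,-5.6,35,-7.2)"
```

```text
time: 7.5
position: [0.4868, -0.0036, 0.0361]
tool_rot: [-0.689, 0.039, 0.722, 0.051]
ft_force: [4.4, 0.1, 4.5]
grip_width: 0.0434
time: 7.67
position: [0.4893, -0.0037, 0.0365]
tool_rot: [-0.687, 0.038, 0.724, 0.051]
ft_force: [2.1, -0.7, 2.9]
grip_width: 0.0434
pos mm [489.3  -3.7  36.5] zyaw 172.8 tilt [-0.05   0.021 -0.999] F [ 2.1 -0.7  2.9] w 43.4 t 7.67
turn rad -0.001 then shift cm [ 0.13  0.15 -0.37] | shift unturned [ 0.13  0.15 -0.37]
```

```bash
python3 -m inch '[[[0,0,0,0,0.7],[0,0,0,0,0.7],[0,0,0,0,0.7],[-2,0,0,0,0.7],[-2,0,0,0,0.7],[0,0,0,0,0.7]]]'; python3 -c "
from h import *
im=camera('wrist');cv2.imwrite('pics/w4.png',im[:,:,::-1])
s=camera('scene');cv2.imwrite('pics/s4.png',s[:,:,::-1])
go(436,2.5,80,-7.2)"
```

```text
time: 8.17
position: [0.4885, -0.0044, 0.0753]
tool_rot: [-0.685, 0.038, 0.726, 0.052]
ft_force: [-0.3, -0.7, -0.3]
grip_width: 0.0605
pos mm [487.1  -4.1  73.5] zyaw 172.7 tilt [-0.06   0.024 -0.998] F [-0.3 -0.  -0.7] w 60.9 t 8.27
turn rad -0.001 then shift cm [-0.33 -0.02  5.18] | shift unturned [-0.33 -0.01  5.18]
```

```bash
python3 -m inch '[[[0,0,1.8,0,0],[0,0,1.8,0,0],[0,0,1.5,0,0],[0,0,0,0,0],[0,0,0,0,0]]]'; python3 -c "
from h import *
go(436,2.5,27,-7.2)
t=camera('top');cv2.imwrite('pics/t5.png',t[:,:,::-1])
im=camera('wrist');cv2.imwrite('pics/w5.png',im[:,:,::-1]);i=camera_info('wrist')
h=cv2.cvtColor(im,cv2.COLOR_RGB2HSV);m=cv2.inRange(h,(102,140,60),(128,255,255))
for v in range(6,230,16):
  c=np.flatnonzero(m[v,200:380])+200
  if len(c):
    p=ray('wrist',[[c[0]-.5,v],[c[-1]+.5,v]],.035,i)*1000;print(v,c[0],c[-1],np.round(p[:,:2].mean(0),1),np.round(np.hypot(*(p[0]-p[1])[:2]),1))
cv2.imwrite('pics/v5.png',np.vstack([im[:260,140:500],]) [:,:,::-1])
"
```

```text
time: 8.68
position: [0.4335, 0.0028, 0.073]
tool_rot: [-0.682, 0.038, 0.729, 0.052]
ft_force: [-0.4, -0.3, 0.7]
grip_width: 0.0354
pos mm [433.5   2.8  73. ] zyaw 172.7 tilt [-0.064  0.025 -0.998] F [-0.4 -0.3  0.7] w 35.4 t 8.68
turn rad -0.002 then shift cm [ 4.57  0.07 -0.56] | shift unturned [ 4.57  0.07 -0.56]
6 281 359 [569.  -13.1] 43.2
22 282 358 [561.5 -12.2] 42.9
38 282 357 [553.8 -10.9] 43.1
54 282 357 [545.7  -9.8] 43.8
70 283 356 [537.4  -8.8] 43.5
86 284 355 [528.7  -7.6] 43.1
102 285 354 [519.7  -6.5] 42.7
118 286 354 [510.3  -5.6] 42.9
134 287 353 [500.6  -4.3] 42.5
150 288 352 [490.5  -3. ] 42.1
166 289 352 [479.9  -2. ] 42.3
182 290 351 [468.9  -0.6] 41.9
```

View pics/v5.png

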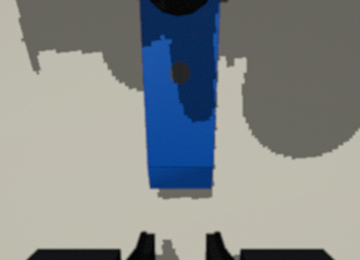

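```bash
python3 -m inch '[[[2.2,0,-0.1,0,0],[2.2,0,-0.1,0,0],[0,0,0,0,0],[0,0,0,0,0]]]'; python3 -c "
from h import *
go(446,1.8,27,-7.2)"
```

```text
time: 9.12
position: [0.44, 0.002, 0.0274]
tool_rot: [-0.685, 0.038, 0.725, 0.052]
ft_force: [-0.1, -0.5, -0.4]
grip_width: 0.0033
pos mm [440.    2.   27.4] zyaw 172.7 tilt [-0.055  0.023 -0.998] F [-0.1 -0.5 -0.4] w 3.3 t 9.12
turn rad -0.002 then shift cm [ 0.01 -0.06 -0.6 ] | shift unturned [ 0.01 -0.06 -0.6 ]
```

```bash
python3 -m inch '[[[0,0,-1.2,0,0],[0,0,0,0,0]]]'; python3 -m inch '[[[0,0,-0.6,0,0],[0,0,0,0,0]]]'; python3 -m inch '[[[0,0,-0.6,0,0]]]'
```

```text
time: 9.28
position: [0.4501, 0.001, 0.0268]
tool_rot: [-0.683, 0.038, 0.728, 0.052]
ft_force: [0.2, 0.1, -0.8]
grip_width: 0.0008
time: 9.45
position: [0.4506, 0.0018, 0.0272]
tool_rot: [-0.678, 0.037, 0.732, 0.053]
ft_force: [-0.0, -0.2, -0.4]
grip_width: 0.0006
time: 9.53
position: [0.4519, 0.0023, 0.0272]
tool_rot: [-0.675, 0.036, 0.735, 0.053]
ft_force: [-12.4, 0.6, 2.2]
grip_width: 0.0006
```

```bash
python3 -m inch '[[[0,0,1.5,0,0],[-3,0,0,0,0.75],[-3,0,0,0,0.75],[0,0,0,0,0.75],[0,0,0,0,0.75]]]'; python3 -c "
from h import *
go(446.7,-238,80,-5.7)
im=camera('wrist');cv2.imwrite('pics/w6.png',im[:,:,::-1]);i=camera_info('wrist')
t=camera('top');cv2.imwrite('pics/t6.png',t[:,:,::-1]);s=camera('scene');cv2.imwrite('pics/s6.png',s[:,:,::-1])
for n,I,ii in(('wrist',im,i),('top',t,None),('scene',s,None)):
  print(n,[np.round(p,1) for p in plates(n,I,.035 if n!='scene' else .006,ii)])
def knob(n,I):
  h=cv2.cvtColor(I,cv2.COLOR_RGB2HSV);x0,y0,x1,y1=(220,150,255,180) if n=='top' else (255,150,280,180)
  h=h[y0:y1,x0:x1];m=cv2.inRange(h,(0,120,60),(8,255,255))|cv2.inRange(h,(172,120,60),(180,255,255));ys,xs=np.nonzero(m);return xs.mean()+x0,ys.mean()+y0,ys.min()+y0,len(xs)
for n,f in(('top','top0'),('top','t6'),('scene','scene0'),('scene','s2'),('scene','s6')):
  print(f,np.round(knob(n,cv2.imread(f'pics/{f}.png')[:,:,::-1].copy()),2))
"
```

```text
time: 9.95
position: [0.4461, 0.0015, 0.092]
tool_rot: [-0.678, 0.037, 0.732, 0.052]
ft_force: [-0.6, -0.3, -0.5]
grip_width: 0.0196
pos mm [446.1   1.5  92. ] zyaw 172.8 tilt [-0.074  0.027 -0.997] F [-0.6 -0.3 -0.5] w 19.6 t 9.95
turn rad -0.026 then shift cm [ 0.59 23.84 -2.52] | shift unturned [ 0.54 23.77 -3.13]
wrist [array([524.3,  -6.4, 114.7,  43.5,  -7.9]), array([ 499.4, -212.2,  125.7,   44.4,   -5.9])]
top [array([539.8, -10.5,  88.3,  42.4,  -7.8]), array([ 489.2, -239.9,  140.5,   38.5,   -6. ]), array([ 511.1, -338.2,  140.2,   39.7,    6.7]), array([ 465.7, -427.3,  141.7,   44.4,    6.4])]
scene [array([539.3,   9.6, 106.5,  45.1,  -3.2]), array([ 487.3, -241. ,  145.2,   42.9,   -5.9]), array([ 509.6, -343. ,  144.9,   40.9,    6.7]), array([ 462.9, -433.3,  146.1,   40.9,    6.7])]
top0 [236.7  165.58 159.    40.  ]
t6 [236.88 165.9  160.    40.  ]
scene0 [264.43 164.66 162.    35.  ]
s2 [264.63 164.69 162.    35.  ]
s6 [264.42 164.67 162.    33.  ]
```

```bash
python3 -m inch '[[[-0.3,3.4,-0.4,-0.026,0.75],[0,3.4,-0.4,0,0.75],[0,3.4,-0.4,0,0.75],[0,3.4,-0.4,0,0.75],[0,3.4,-0.4,0,0.75],[0,3.4,-0.4,0,0.75],[0,3.4,-0.4,0,0.75],[0,0,0,0,0.75]]]'; python3 -c "
from h import *
go(446.7,-238,40,-5.7)"
```

```text
time: 10.77
position: [0.4472, -0.2454, 0.0779]
tool_rot: [-0.675, 0.022, 0.737, 0.041]
ft_force: [1.4, -0.3, 0.5]
grip_width: 0.0649
pos mm [ 447.2 -245.4   77.9] zyaw 174.9 tilt [-0.087  0.031 -0.996] F [ 1.4 -0.3  0.5] w 64.9 t 10.77
turn rad 0.011 then shift cm [ 3.8  -0.65 -0.22] | shift unturned [ 3.8  -0.65 -0.22]
```

```bash
python3 -m inch '[[[1.9,-0.35,-0.1,0.011,0.75],[1.9,-0.35,-0.1,0,0.75],[0,0,0,0,0.75]]]'; python3 -c "
from h import *
go(446.7,-238,12.5,-5.7)"
```

```text
time: 11.02
position: [0.4463, -0.241, 0.0365]
tool_rot: [-0.674, 0.029, 0.736, 0.048]
ft_force: [-0.5, 0.0, 0.6]
grip_width: 0.0654
pos mm [ 446.3 -241.    36.5] zyaw 173.9 tilt [-0.086  0.032 -0.996] F [-0.5  0.   0.6] w 65.4 t 11.02
turn rad -0.008 then shift cm [ 2.4  -0.25 -0.22] | shift unturned [ 2.4  -0.25 -0.22]
```

```bash
python3 -m inch '[[[1.4,-0.25,-0.1,-0.008,0.75],[0.9,-0.1,-0.1,0,0.75],[0,0,0,0,0.75]]]'; python3 -c "
from h import *
go(446.7,-238,13,-5.7)"
```

```text
time: 11.27
position: [0.4464, -0.2366, 0.0126]
tool_rot: [-0.674, 0.025, 0.737, 0.045]
ft_force: [-2.0, -1.3, 10.9]
grip_width: 0.0652
pos mm [ 446.4 -236.6   12.6] zyaw 174.4 tilt [-0.088  0.032 -0.996] F [-2.  -1.3 10.9] w 65.2 t 11.27
turn rad 0.002 then shift cm [-0.05  0.14 -0.04] | shift unturned [-0.05  0.14 -0.04]
```

```bash
python3 -m inch '[[[-0.1,0.1,0,0,0.75],[0,0,0,0,0.4],[0,0,0,0,0.4],[0,0,0,0,0.4],[0,0,0,0,0.4]]]' 35; python3 -c "
from h import *
go(446.7,-238,13,-5.7)"
```

```text
time: 11.68
position: [0.4469, -0.2364, 0.0141]
tool_rot: [-0.674, 0.024, 0.737, 0.044]
ft_force: [0.1, -0.1, -0.5]
grip_width: 0.0462
pos mm [ 446.9 -236.4   14.1] zyaw 174.5 tilt [-0.089  0.032 -0.996] F [ 0.1 -0.1 -0.5] w 46.2 t 11.68
turn rad 0.004 then shift cm [ 0.1   0.16 -0.01] | shift unturned [ 0.1   0.16 -0.01]
```

```bash
python3 -m inch '[[[0.1,0,0,0,0.4],[0,0,0,0,0.4]]]'; python3 -m inch '[[[-2.2,0,0,0,0.4],[-2.2,0,0,0,0.4],[-2.2,0,0,0,0.4],[-1.5,0,0,0,0.4],[0,0,0,0,0.4]]]'; python3 -c "
from h import *
go(418,3.2,85,-7.2)"
```

```text
time: 11.85
position: [0.447, -0.2365, 0.0142]
tool_rot: [-0.674, 0.025, 0.737, 0.044]
ft_force: [0.6, -0.1, -0.4]
grip_width: 0.0431
time: 12.27
position: [0.4528, -0.2376, 0.0957]
tool_rot: [-0.672, 0.023, 0.739, 0.045]
ft_force: [0.2, -0.0, -0.6]
grip_width: 0.0431
pos mm [ 452.8 -237.6   95.7] zyaw 174.5 tilt [-0.094  0.036 -0.995] F [ 0.2 -0.  -0.6] w 43.1 t 12.27
turn rad 0.030 then shift cm [  2.32 -23.4    6.33] | shift unturned [  2.26 -23.59   5.63]
```

```bash
python3 -m inch '[[[0,-3.35,0.8,0.03,0.4],[0,-3.35,0.9,0,0.4],[0,-3.35,0.9,0,0.4],[0,-3.35,0.9,0,0.4],[0,-3.35,0.9,0,0.4],[0,-3.35,0.9,0,0.4],[0,-3.1,0.9,0,0.4],[0,0,0,0,0.4]]]'; python3 -c "
from h import *
go(418,3.7,75,-7.2)
im=camera('wrist');cv2.imwrite('pics/w7.png',im[:,:,::-1]);i=camera_info('wrist')
s=camera('scene');cv2.imwrite('pics/s7.png',s[:,:,::-1])
o=np.zeros((440,800,3),np.uint8);o[:440,:400]=cv2.resize(im[0:220,220:420],None,fx=2,fy=2);o[:350,400:]=cv2.resize(s[130:270,180:340],None,fx=2.5,fy=2.5);cv2.imwrite('pics/v7.png',o[:,:,::-1])
"
```

```text
time: 12.93
position: [0.4183, 0.0051, 0.1016]
tool_rot: [-0.671, 0.039, 0.738, 0.058]
ft_force: [-0.0, -0.3, -1.1]
grip_width: 0.0435
pos mm [418.3   5.1 101.6] zyaw 172.2 tilt [-0.094  0.032 -0.995] F [-0.  -0.3 -1.1] w 43.5 t 12.93
turn rad -0.011 then shift cm [ 2.65  0.2  -0.25] | shift unturned [ 2.65  0.2  -0.25]
```

View pics/v7.png

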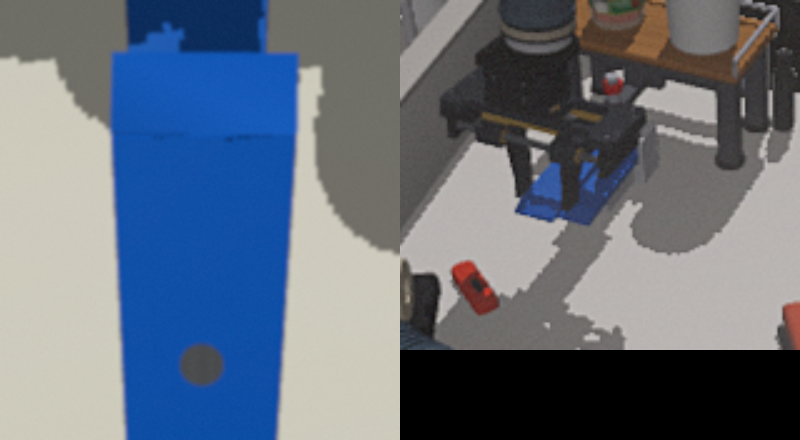

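```bash
python3 -c "
from h import *
i=camera_info('wrist');im=cv2.imread('pics/w7.png')
h=cv2.cvtColor(im,cv2.COLOR_BGR2HSV);m=cv2.inRange(h,(102,120,40),(128,255,255))
for v in (2,8,14,20,30,40,72,90,110,130,150,180):
  c=np.flatnonzero(m[v,240:400])+240
  if len(c):
    z=.0345 if v<25 else .1016-.0142+(.003 if v<35 else .0065 if v<50 else .01)
    p=ray('wrist',[[c[0]-.5,v],[c[-1]+.5,v]],z,i)*1000;print(v,c[0],c[-1],np.round(p[:,:2].mean(0),1),np.round(np.hypot(*(p[0]-p[1])[:2]),1))
"
```

```text
2 284 353 [562.3 -15.4] 43.4
8 284 353 [559.2 -15. ] 43.7
14 284 352 [556.1 -14.2] 43.4
20 284 352 [552.9 -13.8] 43.7
30 276 368 [539.3 -15. ] 43.7
40 276 368 [534.8 -14.5] 43.2
72 277 366 [521.3 -12.4] 42.5
90 277 365 [513.4 -11.1] 43.0
110 278 364 [504.3  -9.8] 43.1
130 279 363 [494.6  -8.4] 43.2
150 280 361 [484.5  -6.8] 42.8
180 282 359 [468.1  -4.5] 42.5
```

```bash
python3 -m inch '[[[1.6,0,-0.1,-0.02,0.4],[1.6,0,-0.1,0,0.4],[1.2,0,-0.1,0,0.4],[0,0,0,0,0.4]]]'; python3 -c "
from h import *
go(420,3,53,-7)"
```

```text
time: 13.37
position: [0.4248, -0.0024, 0.0552]
tool_rot: [-0.676, 0.035, 0.735, 0.051]
ft_force: [-0.7, 0.4, 1.2]
grip_width: 0.0435
pos mm [424.8  -2.4  55.2] zyaw 173.1 tilt [-0.081  0.027 -0.996] F [-0.7  0.4  1.2] w 43.5 t 13.37
turn rad 0.002 then shift cm [ 0.28 -0.47  0.52] | shift unturned [ 0.28 -0.47  0.52]
```

```bash
python3 -m inch '[[[0.2,-0.45,0,0,0.4],[0,0,0,0,0.4]]]'; python3 -m inch '[[[0.25,0,0,0,0.4],[0,0,0,0,0.4]]]';  python3 -m inch '[[[0.2,0,0,0,0.4],[0,0,0,0,0.4]]]'; python3 -c "
from h import *
go(424,2.4,48.7,-7)"
```

```text
time: 13.53
position: [0.4261, 0.0001, 0.0524]
tool_rot: [-0.676, 0.036, 0.735, 0.052]
ft_force: [-0.1, -0.2, -1.0]
grip_width: 0.0435
time: 13.7
position: [0.427, -0.0009, 0.0502]
tool_rot: [-0.676, 0.037, 0.734, 0.052]
ft_force: [-1.3, -0.8, -0.1]
grip_width: 0.0436
time: 13.87
position: [0.4275, -0.0013, 0.0488]
tool_rot: [-0.677, 0.037, 0.733, 0.052]
ft_force: [-0.1, -0.2, 0.2]
grip_width: 0.0433
pos mm [427.5  -1.3  48.8] zyaw 172.8 tilt [-0.078  0.026 -0.997] F [-0.1 -0.2  0.2] w 43.3 t 13.87
turn rad -0.004 then shift cm [ 0.05 -0.33  0.39] | shift unturned [ 0.05 -0.32  0.39]
```

```bash
python3 -m inch '[[[0.05,-0.33,0,0,0.4],[0,0,0,0,0.4]]]'; python3 -m inch '[[[0.05,0,-2.2,0,0.4],[0,0,0,0,0.4]]]'; python3 -c "
from h import *
go(488.7,-5.2,48.7,-7)"
```

```text
time: 14.03
position: [0.4283, 0.002, 0.0488]
tool_rot: [-0.678, 0.037, 0.733, 0.052]
ft_force: [0.1, -0.9, -1.4]
grip_width: 0.0432
time: 14.2
position: [0.4489, 0.0001, 0.0472]
tool_rot: [-0.677, 0.037, 0.733, 0.052]
ft_force: [3.0, -0.8, 1.8]
grip_width: 0.0435
pos mm [4.489e+02 1.000e-01 4.720e+01] zyaw 172.8 tilt [-0.078  0.026 -0.997] F [ 3.  -0.8  1.8] w 43.5 t 14.20
turn rad -0.003 then shift cm [-0.47  0.03 -3.99] | shift unturned [-0.47  0.02 -3.99]
```

```bash
python3 -m inch '[[[-0.25,0,-2.2,0,0.4],[0,0,0,0,0.4]]]'; python3 -c "
from h import *
go(488.7,-5.2,48.7,-7)"
```

```text
time: 14.37
position: [0.4636, -0.0006, 0.0486]
tool_rot: [-0.671, 0.036, 0.739, 0.053]
ft_force: [8.2, -1.6, 3.7]
grip_width: 0.0431
pos mm [463.6  -0.6  48.6] zyaw 172.9 tilt [-0.094  0.03  -0.995] F [ 8.2 -1.6  3.7] w 43.1 t 14.37
turn rad -0.002 then shift cm [-0.26  0.15 -2.53] | shift unturned [-0.26  0.15 -2.53]
```

```bash
python3 -m inch '[[[-0.2,0.05,-2,0,0.4],[-0.1,0.05,-1,0,0.4]]]'; python3 -c "
from h import *
go(488.7,-5.2,48.7,-7)
s=camera('scene');cv2.imwrite('pics/s8.png',s[:,:,::-1])"
```

```text
time: 14.53
position: [0.4739, -0.0008, 0.049]
tool_rot: [-0.655, 0.033, 0.753, 0.053]
ft_force: [-3.0, -2.0, 4.9]
grip_width: 0.0436
pos mm [473.9  -0.8  49. ] zyaw 173.1 tilt [-0.135  0.038 -0.99 ] F [-3.  -2.   4.9] w 43.6 t 14.53
turn rad 0.002 then shift cm [-0.19  0.25 -1.51] | shift unturned [-0.19  0.25 -1.51]
```

```bash
python3 -m inch '[[[0,0,0,0,0.7],[0,0,0,0,0.7],[0,0,0,0,0.7],[-2.2,0,0,0,0.7],[-2.2,0,0,0,0.7],[0,0,0,0,0.7]]]'; python3 -c "
from h import *
go(428,3,85,-7.2)"
```

```text
time: 15.08
position: [0.4763, -0.0013, 0.0928]
tool_rot: [-0.653, 0.032, 0.755, 0.053]
ft_force: [0.1, 0.0, -0.2]
grip_width: 0.0603
pos mm [476.3  -1.3  92.8] zyaw 173.2 tilt [-0.141  0.039 -0.989] F [ 0.1  0.  -0.2] w 60.3 t 15.08
turn rad 0.007 then shift cm [1.47 0.21 4.68] | shift unturned [1.47 0.18 4.68]
```

```bash
python3 -m inch '[[[0.3,0.05,1.8,0,0.2],[0.3,0.05,1.8,0,0],[0.2,0.05,1.7,0,0],[0,0,0,0,0],[0,0,0,0,0],[0,0,0,0,0]]]'; python3 -c "
from h import *
go(424,3,42,-7.2)
im=camera('wrist');cv2.imwrite('pics/w9.png',im[:,:,::-1]);i=camera_info('wrist')
h=cv2.cvtColor(im,cv2.COLOR_RGB2HSV);m=cv2.inRange(h,(102,120,40),(128,255,255))
for v in range(6,260,14):
  c=np.flatnonzero(m[v,200:440])+200
  if len(c):
    p=ray('wrist',[[c[0]-.5,v],[c[-1]+.5,v]],.0445,i)*1000;print(v,c[0],c[-1],np.round(p[:,:2].mean(0),1),np.round(np.hypot(*(p[0]-p[1])[:2]),1))
cv2.imwrite('pics/v9.png',cv2.resize(im[:260,180:460],None,fx=2,fy=2)[:,:,::-1])
"
```

```text
time: 15.58
position: [0.4241, 0.0034, 0.0918]
tool_rot: [-0.657, 0.032, 0.752, 0.053]
ft_force: [0.0, 0.0, -0.1]
grip_width: 0.029
pos mm [424.1   3.4  91.8] zyaw 173.2 tilt [-0.132  0.037 -0.991] F [ 0.   0.  -0.1] w 29.0 t 15.58
turn rad 0.006 then shift cm [ 4.94  0.14 -0.67] | shift unturned [ 4.94  0.14 -0.67]
6 280 359 [557.1 -10.8] 43.8
20 280 358 [550.6  -9.7] 44.0
34 281 357 [543.9  -8.9] 43.7
48 282 356 [536.9  -8. ] 43.4
62 282 356 [529.7  -7.1] 44.2
76 284 355 [522.1  -6.5] 43.2
90 284 354 [514.3  -5.2] 43.4
104 285 353 [506.2  -4.2] 43.1
118 285 352 [497.8  -2.9] 43.3
132 286 351 [489.   -1.8] 42.9
146 287 351 [479.8  -1. ] 43.1
160 287 350 [470.3   0.6] 43.4
174 288 349 [460.3   1.8] 43.0
188 300 348 [449.4  -0.8] 34.7
```

View pics/v9.png

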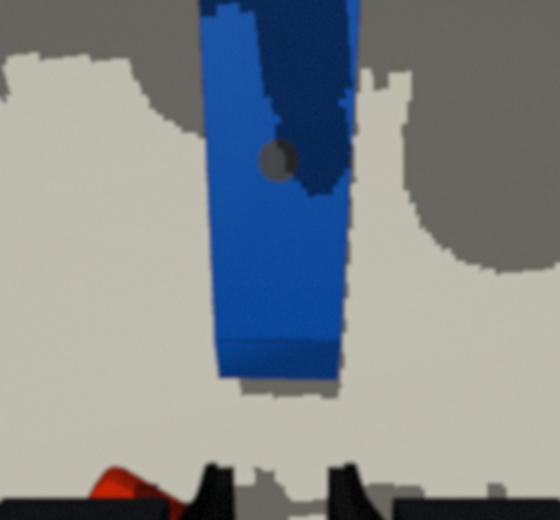

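```bash
python3 -m inch '[[[2.7,0,-0.3,0,0],[2.6,0.05,-0.3,0,0],[0,0,0,0,0],[0,0,0,0,0]]]'; python3 -c "
from h import *
go(434,2,38,-7.2);print(ray('top',[[203,267]],.01)*1000)"
```

```text
time: 15.97
position: [0.4314, 0.0023, 0.037]
tool_rot: [-0.661, 0.033, 0.748, 0.052]
ft_force: [-0.4, -0.3, 0.3]
grip_width: 0.0025
pos mm [431.4   2.3  37. ] zyaw 173.2 tilt [-0.12   0.034 -0.992] F [-0.4 -0.3  0.3] w 2.5 t 15.97
turn rad 0.006 then shift cm [-0.13 -0.01 -0.25] | shift unturned [-0.13 -0.01 -0.25]
[[359.91929144  68.65098052  10.        ]]
```

```bash
python3 -m inch '[[[-0.2,0,-1.6,0,0],[-0.15,0,-1.2,0,0]]]'; python3 -c "
from h import *
go(452,0,38,-7.2)"
```

```text
time: 16.13
position: [0.4502, 0.0012, 0.0372]
tool_rot: [-0.653, 0.031, 0.755, 0.053]
ft_force: [-5.9, 0.1, -0.8]
grip_width: 0.001
pos mm [450.2   1.2  37.2] zyaw 173.2 tilt [-0.142  0.039 -0.989] F [-5.9  0.1 -0.8] w 1.0 t 16.13
turn rad 0.007 then shift cm [-0.11  0.1  -0.18] | shift unturned [-0.11  0.1  -0.18]
```

```bash
python3 -m inch '[[[-0.1,0,-1.0,0,0]]]';python3 -m inch '[[[-0.1,0,-0.9,0,0]]]'; python3 -c "
from h import *
go(452,0,38,-7.2)"
```

```text
time: 16.22
position: [0.4523, 0.002, 0.0372]
tool_rot: [-0.645, 0.03, 0.762, 0.054]
ft_force: [-17.3, 1.0, 0.8]
grip_width: 0.0005
time: 16.3
position: [0.4523, 0.0029, 0.0374]
tool_rot: [-0.637, 0.028, 0.769, 0.054]
ft_force: [-12.2, 0.3, 2.7]
grip_width: 0.0004
pos mm [452.3   2.9  37.4] zyaw 173.4 tilt [-0.183  0.047 -0.982] F [-12.2   0.3   2.7] w 0.4 t 16.30
turn rad 0.011 then shift cm [-0.07  0.29  0.  ] | shift unturned [-0.07  0.29  0.01]
```

```bash
python3 -m inch '[[[0,0,1.5,0,0],[-1,0,1.5,0,0],[-3,0,0,0,0],[-3,0,0,0,0],[-3,0,0,0,0],[-3,3,0,0,0],[-3,3,0,0,0],[0,0,0,0,0]]]';python3 -c "
from h import *
go(452,0,38,-7.2)
im=camera('wrist');i=camera_info('wrist');t=camera('top');s=camera('scene')
for n,I in(('w10',im),('t10',t),('s10',s)):cv2.imwrite(f'pics/{n}.png',I[:,:,::-1])
def knob(n,I):
  h=cv2.cvtColor(I,cv2.COLOR_RGB2HSV);x0,y0,x1,y1=(220,150,255,180) if n=='top' else (255,150,280,180)
  h=h[y0:y1,x0:x1];m=cv2.inRange(h,(0,120,60),(8,255,255))|cv2.inRange(h,(172,120,60),(180,255,255));ys,xs=np.nonzero(m);return xs.mean()+x0,ys.mean()+y0,len(xs)
for n,f in(('top','top0'),('top','t10'),('scene','scene0'),('scene','s8'),('scene','s10')):
  print(f,np.round(knob(n,cv2.imread(f'pics/{f}.png')[:,:,::-1].copy()),2))
print(proj('scene',[[.58,-.0167,.127],[.58,-.0167,.132]]))
for n,I,ii in(('wrist',im,i),('top',t,None),('scene',s,None)):
  print(n,[np.round(p,1) for p in plates(n,I,.044 if n!='scene' else .006,ii)])
o=np.zeros((450,800,3),np.uint8);o[:400,:400]=cv2.resize(s[140:240,220:320],None,fx=4,fy=4);o[:,400:]=cv2.resize(im,(0,0),fx=.625,fy=.625)[:0].sum() if 0 else 0
o[:300,400:]=cv2.resize(im[:240,160:480],(400,300));cv2.imwrite('pics/v10.png',o[:,:,::-1])
"
```

```text
time: 16.97
position: [0.4454, -0.0597, 0.2107]
tool_rot: [-0.636, 0.027, 0.77, 0.051]
ft_force: [0.1, -0.0, 0.2]
grip_width: 0.0
pos mm [445.4 -59.7 210.7] zyaw 173.8 tilt [-0.186  0.044 -0.982] F [ 0.1 -0.   0.2] w 0.0 t 16.97
turn rad 0.017 then shift cm [17.11 -5.61 -3.18] | shift unturned [17.09 -5.61 -3.28]
top0 [236.7  165.58  40.  ]
t10 [nan nan  0.]
scene0 [264.43 164.66  35.  ]
s8 [264.54 162.69  35.  ]
s10 [267.08 161.92  12.  ]
[[265.15904333 164.14582322]
 [265.02638828 162.6202231 ]]
wrist [array([530.3,  -4.6, 131.5,  47. ,  -8.3]), array([ 509.9, -308.8,  110.3,   41.8,    4.8]), array([ 437.8, -371.3,   56.5,   18.5,   21. ])]
top [array([ 510.4, -336.5,  138.9,   39.6,    6.5]), array([ 465.3, -424.8,  140.5,   43.9,    6.6])]
scene [array([553.4,  17.6, 111.8,  45. ,  -3.9]), array([ 509.6, -343. ,  144.9,   40.8,    6.7]), array([ 462.9, -433.3,  146.1,   40.9,    6.7])]<string>:8: RuntimeWarning: Mean of empty slice.
  ret = ret.dtype.type(ret / rcount)
```

View pics/v10.png

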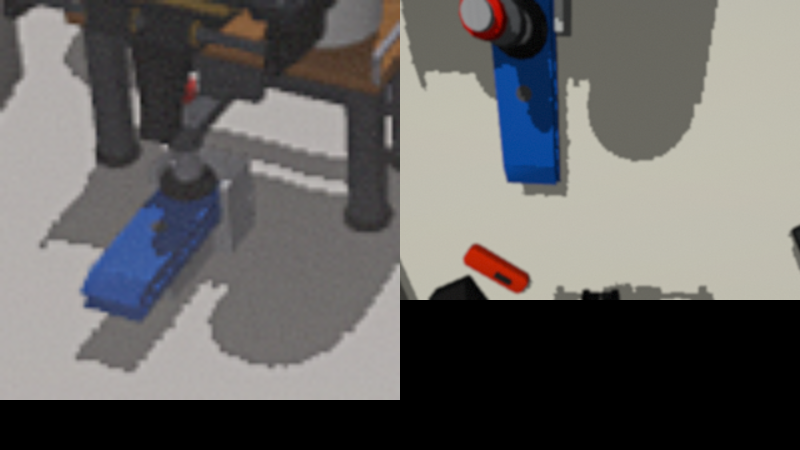

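```bash
python3 -m inch '[[[-1,3.5,0,0,0],[-1,3.5,0,0,0],[-1,3.5,0,0,0],[-1,3.5,0,0,0],[0,3.5,0,0,0],[0,3.5,0,0,0],[0,3.5,0,0,0],[0,0,0,0,0]]]';python3 -c "
from h import *
i=camera_info('wrist');t=camera('top');s=camera('scene')
cv2.imwrite('pics/t11.png',t[:,:,::-1]);cv2.imwrite('pics/s11.png',s[:,:,::-1])
def knob(n,I):
  h=cv2.cvtColor(I,cv2.COLOR_RGB2HSV);x0,y0,x1,y1=(220,150,255,180) if n=='top' else (255,150,280,180)
  h=h[y0:y1,x0:x1];m=cv2.inRange(h,(0,120,60),(8,255,255))|cv2.inRange(h,(172,120,60),(180,255,255));ys,xs=np.nonzero(m);return np.array([xs.mean()+x0,ys.mean()+y0])
for a,b in(('top0','scene0'),('t11','s11')):
  k=[knob('top',cv2.imread(f'pics/{a}.png')[:,:,::-1].copy()),knob('scene',cv2.imread(f'pics/{b}.png')[:,:,::-1].copy())]
  print(np.round(k,2).ravel(),np.round(tri(*k)[0]*1000,1))
for n,I in(('top',t),('scene',s)):
  print(n,[np.round(p,1) for p in plates(n,I,.006,None)])
for c in blue(t):
  if c[:,0,0].mean()<270:
    v=c[:,0];e=v[v[:,1]>=v[:,1].max()-1];print('outer end',np.round(ray('top',[e.mean(0)+[0,.5]],.036)*1000,1),'expect',np.round([580-118*np.cos(.126),-16.7+118*np.sin(.126)],1))
o=np.zeros((400,800,3),np.uint8);o[:,:400]=cv2.resize(s[140:240,220:320],None,fx=4,fy=4);o[:,400:]=cv2.resize(t[120:220,195:295],None,fx=4,fy=4);cv2.imwrite('pics/v11.png',o[:,:,::-1])
"
```

```text
time: 17.78
position: [0.4143, -0.2944, 0.2269]
tool_rot: [-0.621, 0.012, 0.782, 0.052]
ft_force: [-0.2, 0.6, -0.7]
grip_width: 0.0006
[236.7  165.58 264.43 164.66] [577.  -17.  127.2]
[236.33 165.4  264.58 162.68] [576.3 -17.8 134.3]
top [array([540.6,  -3.1, 153.2,  47.6,  -7.8])]
scene [array([554.7,  17.5, 109.1,  45. ,  -3.9]), array([ 509.6, -343. ,  144.9,   41. ,    6.6]), array([ 462.9, -433.3,  146.1,   40.9,    6.7])]
outer end [[462.   -9.8  36. ]] expect [462.9  -1.9]
```

View pics/v11.png

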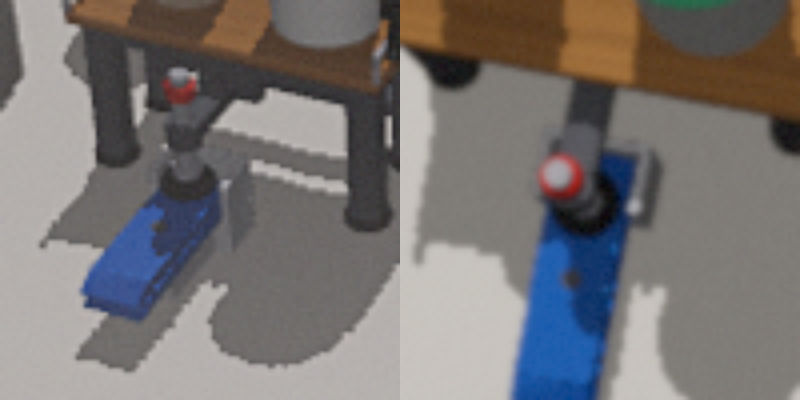

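```bash
python3 -c "
from rig import robot
print(robot.hand_in())"
```

```text
the job is handed in; nothing more can be done
None
```

I slid two plates, a and then b, onto the rest block under the foot and pushed each one home with the closed fingers. The foot now rests on plate b, and I handed the job in at about 18 s on the robot's clock.

- **Plates home:** Both pushes stopped hard, at 12 N for plate a and 17 N for plate b, with the tool at x = 451.9 mm and 452.3 mm. Plate b's outer end measured 462 mm against the 463 mm I expected.
- **Foot lift:** The knob did not move after plate a, so a second plate was needed. After plate b it had risen about 7 mm. I expected 5–7 mm from the block height I measured (about 25 mm).
- **Everything else:** In the scene camera, spare plates c and d are where they started. The last pictures show nothing disturbed near the block. I did not measure the other items again, and the arm was clear of everything.

**Disagreements:**
- **Sideways readings:** Some put plate b about 3 mm to the left of the block's line, and the reading at its outer end was 8 mm off the other way. I put these down to the tilted wrist camera and a rough edge average, because the pictures show the stack straight between the cheeks.
- **Tool tilt:** The tool gradually tilted about 10° while pushing, and the moves could not correct it. I allowed for it in the later moves.

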